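Stroke the flip lids of a curved tube rack shut

TASK

The five flip lids on the curved tube rack stand open. Run the fingertips lightly along the row just above the tube mouths, starting from the empty ledge end, so that the lids fold down and lie shut one after another from the ledge end to the far end. Do not press hard, do not shift or lift the rack, and leave the bottle, beaker and jar where they stand.

Things in the scene. Friction and masses are not known exactly. Their poses are not given: they have to be found in the camera images.
- rack: Loose curved white tube rack, 1.5 kg. Origin: underside, below the middle tube (3); z up. Five tubes on an arc of radius 200 mm about (-200, 0) mm of this frame, 48 mm (0.24 rad) apart: tube 1 at the +y end, tube 5 at the -y end. Deck 54 mm wide, top 48 mm up; it runs on as an empty ledge about 70 mm past tube 1's axis, but ends 26 mm past tube 5's. Round tube collars, 36 mm across, rise to 62 mm.
- bottle: Loose amber bottle, 48 mm across, 105 mm tall, beside the outer (convex) side of the rack; origin centre of its underside. To be left alone.
- beaker: Loose open glass beaker, 60 mm across, 75 mm tall, beside the outer (convex) side of the rack; origin centre of its underside. To be left alone.
- jar: Loose white jar, 50 mm across, 60 mm tall, on the inner (concave) side of the rack, towards the robot; origin centre of its underside. To be left alone.
- mouth1 (a point): Point fixed on the rack, on the axis of tube 1, at the height of the top face of its lid when shut (66 mm above the bench).
- lid1 (a joint): Flip lid of tube 1, opening angle: 0 flat shut, 1.57 upright, starts 1.35 to 1.95 (over 1.57 leans back to the ledge end). White disc 36 mm across, 4 thick, 42 from hinge to tab end. Hinge 64 mm above bench, across the row, 20 mm from the tube's axis on the ledge side: it folds down towards tube 5's end. Stiff hinge (0.008 N m), no snap: it stays where left, so follow it right down.
- mouth2 (a point): Point fixed on the rack, on the axis of tube 2, at the height of the top face of its lid when shut (66 mm above the bench).
- lid2 (a joint): Flip lid of tube 2, opening angle: 0 flat shut, 1.57 upright, starts 1.35 to 1.95 (over 1.57 leans back to the ledge end). White disc 36 mm across, 4 thick, 42 from hinge to tab end. Hinge 64 mm above bench, across the row, 20 mm from the tube's axis on the ledge side: it folds down towards tube 5's end. Stiff hinge (0.008 N m), no snap: it stays where left, so follow it right down.
- mouth3 (a point): Point fixed on the rack, on the axis of tube 3, at the height of the top face of its lid when shut (66 mm above the bench).
- lid3 (a joint): Flip lid of tube 3, opening angle: 0 flat shut, 1.57 upright, starts 1.35 to 1.95 (over 1.57 leans back to the ledge end). White disc 36 mm across, 4 thick, 42 from hinge to tab end. Hinge 64 mm above bench, across the row, 20 mm from the tube's axis on the ledge side: it folds down towards tube 5's end. Stiff hinge (0.008 N m), no snap: it stays where left, so follow it right down.
- mouth4 (a point): Point fixed on the rack, on the axis of tube 4, at the height of the top face of its lid when shut (66 mm above the bench).
- lid4 (a joint): Flip lid of tube 4, opening angle: 0 flat shut, 1.57 upright, starts 1.35 to 1.95 (over 1.57 leans back to the ledge end). White disc 36 mm across, 4 thick, 42 from hinge to tab end. Hinge 64 mm above bench, across the row, 20 mm from the tube's axis on the ledge side: it folds down towards tube 5's end. Stiff hinge (0.008 N m), no snap: it stays where left, so follow it right down.
- mouth5 (a point): Point fixed on the rack, on the axis of tube 5, at the height of the top face of its lid when shut (66 mm above the bench).
- lid5 (a joint): Flip lid of tube 5, opening angle: 0 flat shut, 1.57 upright, starts 1.35 to 1.95 (over 1.57 leans back to the ledge end). White disc 36 mm across, 4 thick, 42 from hinge to tab end. Hinge 64 mm above bench, across the row, 20 mm from the tube's axis on the ledge side: it folds down towards tube 5's end. Stiff hinge (0.008 N m), no snap: it stays where left, so follow it right down.

How it is judged:
On the way, in this order (a step that is already met when the one before it is completed fails the run):
1. lid 1 is folded shut, the lids after it still open (value of joint lid1 below 0.18 rad and not (value of joint lid2 below 0.18 rad) and not (value of joint lid3 below 0.18 rad) and not (value of joint lid4 below 0.18 rad) and not (value of joint lid5 below 0.18 rad)), for 0.05 s.
2. lid 2 is folded shut, the lids after it still open (value of joint lid2 below 0.18 rad and not (value of joint lid3 below 0.18 rad) and not (value of joint lid4 below 0.18 rad) and not (value of joint lid5 below 0.18 rad)), for 0.05 s.
3. lid 3 is folded shut, the lids after it still open (value of joint lid3 below 0.18 rad and not (value of joint lid4 below 0.18 rad) and not (value of joint lid5 below 0.18 rad)), for 0.05 s.
4. lid 4 is folded shut, the lids after it still open (value of joint lid4 below 0.18 rad and not (value of joint lid5 below 0.18 rad)), for 0.05 s.
5. lid 5 is folded shut (value of joint lid5 below 0.18 rad), for 0.05 s.
At the end, for the whole second after the job is handed in: All five lids lie shut (each within 0.18 rad, about 10 degrees or 7 mm at the tab, of flat); the rack stands level, at rest and within 15 mm of its starting place; bottle, beaker and jar stand upright within 20 mm of theirs (value of joint each of lid1, lid2, lid3, lid4, lid5 below 0.18 rad and linear speed of rack below 0.02 m/s and angle between rack's own z axis and vertical below 0.05 rad and distance of rack from where it was at the start of the episode below 0.015 m and not (distance of bottle from where it was at the start of the episode above 0.02 m or angle between bottle's own z axis and vertical above 0.3 rad) and not (distance of beaker from where it was at the start of the episode above 0.02 m or angle between beaker's own z axis and vertical above 0.3 rad) and not (distance of jar from where it was at the start of the episode above 0.02 m or angle between jar's own z axis and vertical above 0.3 rad)); the robot touches nothing.
It fails at once if the fingers press on the rack or its lids with more than 30 N (contact force between the fingers and rack above 30 N).
It fails at once if the rack is lifted, tipped or shifted by more than 15 mm (distance of rack from where it was at the start of the episode above 0.015 m or angle between rack's own z axis and vertical above 0.1 rad).
It fails at once if the bottle is shifted by more than 20 mm, lifted or tipped (distance of bottle from where it was at the start of the episode above 0.02 m or angle between bottle's own z axis and vertical above 0.3 rad).
It fails at once if the beaker is shifted by more than 20 mm, lifted or tipped (distance of beaker from where it was at the start of the episode above 0.02 m or angle between beaker's own z axis and vertical above 0.3 rad).
It fails at once if the jar is shifted by more than 20 mm, lifted or tipped (distance of jar from where it was at the start of the episode above 0.02 m or angle between jar's own z axis and vertical above 0.3 rad).
It also fails if it takes over 43 s, if anything falls off the work surface, if the arm or the gripper's body presses on something with over 40 N, if the wrist force passes 120 N, or if a joint passes its speed limit or range.

ROBOT

A 6-joint arm with a two-finger parallel gripper is mounted at the origin on the work surface. World frame = base frame: x ahead of the robot, y to its left, z up, the work surface at z = 0. Lengths are in m, angles in rad, forces in N, time in s.
With the tool pointing down it reaches from about 0.35 to 0.875 m from the base axis. Payload 15.5 kg.
Tool frame: the origin (TCP) lies midway between the tips of the shut fingers; the grasp point (between the pads) lies 19 mm behind it; z points along the fingers, y is the line along which they close (so a half turn about z gives the same grasp; the last joint's range is limited). The gripper opens to 85 mm and grips with 20 to 120 N. Pads are 22 mm wide; open, the fingers measure 114 mm over their backs; the gripper's body (76 mm by 85 mm) begins 54 mm behind the grasp point. The pads swing forward as they close: fully open they stand 13 mm farther back than shut.
Start: joints at [1.234, 0.494, 1.345, -0, 1.302, -0.096], TCP at [0.15, 0.607, 0.231] pointing down, gripper open.
Joint ranges: [-2.91, 2.91], [-0.82, 2.16], [0.22, 2.67], [-1.22, 4.37], [0.12, 2.79], [-3.08, 3.08]. Speed limits (rad/s): [1.89, 1.89, 2.57, 3.01, 3.01, 3.01].

INTERFACE

Orientations are given as a unit quaternion [x, y, z, w].
In Python, from station import * gives the robot as it stands. The module is installed in compiled form; this text tells all that it offers.
- The arm moves only by the tool send_rows, never from a script. Its arguments are lists of equal length, an entry for each row: "offset": the shift along the tool's x, y, z scaled (see below), a list of three; "rotation": the turn, a rotation vector about the tool's x, y, z scaled (see below), a list of three. In form: {"offset": [[x, y, z], ...], "rotation": [[rx, ry, rz], ...]}. A call has 1 to 8 rows; each row is the pose to reach, as a shift and turn from the pose commanded when the call began, along the tool's axes at that moment; what a row does not reach only later rows make up. The controller multiplies each number of a shift by 60 cm and each number of a turn by 60 degrees. A row lasts 1/10 s, in which the tool goes at most 50 mm and 8.59 degrees, less where a joint would pass 70% of its speed; a pose out of reach is approached as far as the arm can. A call with a number of a shift or a turn outside -1 to 1 is refused whole. A call with a gripper value outside its range is refused whole. "jaw" is the closure, from 0 (fully open) to 1 (shut), set as the call begins (left out, the last holds). The fingers move at their own pace and stop on an object; the grip force is fixed at half the most. Time passes only in rows, so rows that repeat a pose let the fingers close. It gives the time, the measured TCP pose, the force, the opening and the grip force at its end, in the units of the state.
- get_obs(): the state, without advancing time (a new reading comes with each control period).
- capture(name): name is "side" or "top"; returns (picture, depth): 420x560x3 uint8, blue, green, red; 420x560 float32, m along the optical axis (not along the pixel's ray), 0 where there is no reading.
- calibration(name): a dict with "fx", "fy", "cx", "cy" (pixels), "k1" (the pictures are not rectified: a ray, as slopes to the right and down, at radius r is drawn at 1 + k1 r^2 times it, then the intrinsics apply), "world_from_camera" (4x4, takes a point from camera to world coordinates). Camera axes: x right, y up, looking along -z (the intrinsics and any distortion apply to the point x, -y, -z); pixel columns grow to the right and rows downward; lengths in m; the calibration is good to about 2 mm. A picture is of the moment at which its call begins. calibration takes no time and is no camera call.
- close_job(): hands the job in; it is judged then, once.
Trained networks look in the newest picture that a camera, given by its name, has taken for a name from the list of things; names that differ only in an ending like _2 or _b are one class to them, and where a whole thing is asked for, a point or a joint stands for the part that bears it (a point fixed in the world has none). Each returns a list of dicts, best first, with "confidence" (0 to 1); they miss things now and then, are a little off and sometimes report something else, mostly with a low value. They report only what shows in the picture. A call takes as long as a camera call.
- masks_of(query, camera): "pixels" (420x560 bool, what is visible of it) and "bbox" ([left, top, right, bottom] in pixels, round what is visible of it).
The state is a dict: "t": time; "joint_positions": joint angles; "joint_velocities": joint speeds; "joint_torque": joint torques, N m; "tool_pos": TCP position; "eef_rot": TCP orientation; "force": force on the tool from outside, world axes, zero at the start; "moment": the same for the moment, N m; "gripper_width": finger opening in m; "gripper_force": force on a finger pad.
Only numpy, scipy, OpenCV 4.12 (cv2) and the standard library are available. Lean on these libraries where they do the work, as an engineer would, in place of code of your own. Each camera call takes 0.05 s, during which the arm holds its last target. There are 200 camera calls.

## Working session

There is one attempt and no reset: what is moved stays moved. The work goes in short steps, Python scripts to look and compute and a tool call to move; the robot and the scene stay as the last step left them, time stands still between calls to the robot, and variables do not carry over. Pictures are saved under pics/ and viewed, at most 10 in all, crops included, and the job is handed in when it is done.

Besides the shell and the picture viewer there is one more tool, called as name(argument=value, ...), one argument or row to a line, values as JSON. send_rows: Moves the arm, as the interface text tells. Shifts and turns lie within -1 to 1; 1 stands for 60 cm of shift or 60 degrees of turn. Its arguments: {"type":"object","properties":{"offset":{"type":"array"},"rotation":{"type":"array"},"jaw":{"type":"number"}},"required":["offset","rotation"]}

```bash
mkdir -p pics
cat > h.py <<'E'
from station import *
import numpy as np, cv2
def cloud(cam,depth):
    c=calibration(cam); h,w=depth.shape
    v,u=np.mgrid[:h,:w]
    K=np.array([[c["fx"],0,c["cx"]],[0,c["fy"],c["cy"]],[0,0,1.]])
    p=cv2.undistortPoints(np.stack([u.ravel(),v.ravel()],1).astype(float)[:,None],K,np.array([c["k1"],0,0,0.]))[:,0].reshape(h,w,2)
    P=np.stack([p[...,0]*depth,-p[...,1]*depth,-depth,np.ones_like(depth)],-1)
    return (P@np.array(c["world_from_camera"]).T)[...,:3]
E
python3 - <<'E'
from h import *
o=get_obs();print(o["tool_pos"],o["eef_rot"],o["t"])
for n in("top","side"):
    im,d=capture(n);cv2.imwrite(f"pics/{n}0.png",im)
    np.save(f"{n}d.npy",d);P=cloud(n,d)
    print(n,np.array(calibration(n)["world_from_camera"]).round(3).tolist())
    for q in("rack","bottle","beaker","jar","lid1"):
        for r in masks_of(q,n)[:6 if q=="lid1" else 1]:
            m=r["pixels"]&(d>0);p=P[m]
            print(q,round(r["confidence"],2),[int(x) for x in r["bbox"]],m.sum(),np.median(p,0).round(3),np.percentile(p,2,axis=0).round(3),np.percentile(p,98,axis=0).round(3))
E
```

```text
[0.14954194 0.60648865 0.230705  ] [ 1.20608358e-01  9.92699989e-01 -5.83084102e-04 -1.26343097e-04] 0.0
top [[0.13, 0.965, -0.228, 0.444], [-0.992, 0.126, -0.033, 0.01], [-0.003, 0.23, 0.973, 0.738], [0.0, 0.0, 0.0, 1.0]]
rack 0.66 [159, 208, 338, 281] 6339 [0.544 0.084 0.051] [ 0.502 -0.045  0.008] [0.585 0.216 0.103]
bottle 0.75 [240, 143, 271, 181] 877 [0.664 0.084 0.073] [0.651 0.065 0.012] [0.687 0.108 0.107]
beaker 0.94 [302, 153, 344, 196] 1235 [ 0.677 -0.022  0.04 ] [ 0.638 -0.049  0.002] [0.693 0.005 0.077]
jar 0.8 [214, 279, 248, 309] 770 [0.455 0.094 0.061] [0.433 0.075 0.024] [0.476 0.117 0.064]
lid1 0.61 [270, 219, 286, 237] 229 [0.556 0.036 0.094] [0.543 0.027 0.064] [0.572 0.046 0.106]
lid1 0.57 [240, 208, 256, 232] 254 [0.565 0.085 0.092] [0.551 0.076 0.066] [0.58  0.094 0.105]
lid1 0.49 [181, 217, 192, 236] 212 [0.547 0.173 0.095] [0.533 0.167 0.076] [0.562 0.183 0.108]
lid1 0.47 [214, 210, 226, 231] 228 [0.56  0.13  0.094] [0.546 0.122 0.077] [0.576 0.137 0.107]
lid1 0.45 [298, 243, 315, 257] 127 [ 0.531 -0.015  0.095] [ 0.522 -0.024  0.075] [ 0.543 -0.006  0.107]

[... 301 characters left out ...]
.683 0.111 0.104]
beaker 0.76 [243, 190, 274, 240] 1216 [ 0.656 -0.013  0.054] [ 0.636 -0.049  0.003] [0.692 0.006 0.074]
jar 0.89 [296, 277, 332, 325] 1639 [0.445 0.11  0.039] [0.429 0.079 0.001] [0.472 0.121 0.06 ]
lid1 0.77 [315, 207, 324, 231] 235 [ 0.529 -0.014  0.085] [ 0.519 -0.024  0.064] [ 0.547 -0.005  0.104]
lid1 0.76 [253, 227, 266, 251] 249 [0.56  0.087 0.086] [0.547 0.056 0.058] [0.584 0.094 0.102]
lid1 0.66 [230, 241, 251, 263] 322 [0.557 0.132 0.086] [0.544 0.125 0.064] [0.575 0.137 0.104]
lid1 0.65 [211, 257, 240, 285] 415 [0.544 0.177 0.085] [0.53  0.17  0.064] [0.559 0.183 0.104]
lid1 0.57 [276, 215, 292, 239] 215 [0.552 0.038 0.087] [0.541 0.03  0.062] [0.571 0.045 0.103]
```

View pics/top0.png

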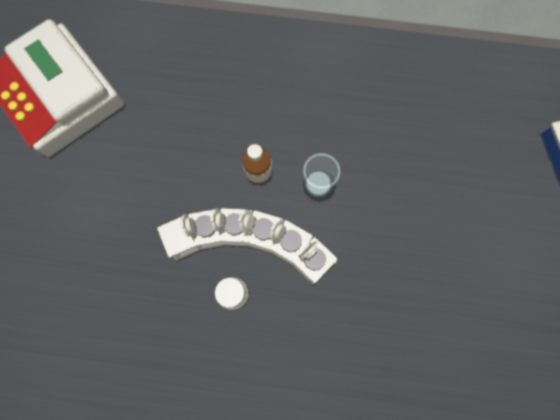

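View pics/side0.png

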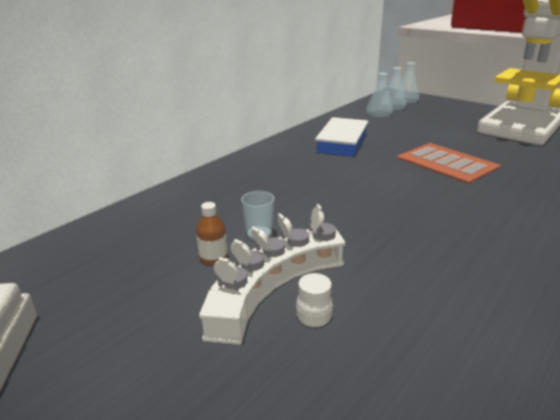

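```bash
cat > fit.py <<'E'
from h import *
from scipy.optimize import minimize
from scipy.spatial import cKDTree
ps=[]
for n in("top","side"):
    im,d=capture(n);P=cloud(n,d)
    m=masks_of("rack",n)[0]["pixels"]&(d>0); p=P[m]
    q=p[(p[:,2]>.042)&(p[:,2]<.11)]; ps.append(q)
    dk=p[(p[:,2]>.042)&(p[:,2]<.053)]; print(n,"deck z",np.median(dk[:,2]),len(q))
def local(x,p):  # -> r, ang in rack polar
    c,s=np.cos(x[2]),np.sin(x[2]); a=p[:,0]-x[0]; b=p[:,1]-x[1]
    lx=c*a+s*b+.2; ly=-s*a+c*b
    return np.hypot(lx,ly),np.arctan2(ly,lx)
rr,aa=np.meshgrid(np.arange(.175,.2261,.003),np.arange(-.605,.83,.015)); rr=rr.ravel();aa=aa.ravel()
def world(x,r,a):
    lx=r*np.cos(a)-.2; ly=r*np.sin(a); c,s=np.cos(x[2]),np.sin(x[2])
    return np.stack([x[0]+c*lx-s*ly,x[1]+s*lx+c*ly],1)
def cost(x,p,t):
    d1=t.query(world(x,rr,aa))[0]
    r,a=local(x,p); d2=np.hypot(np.maximum(0,abs(r-.2)-.027),.2*np.maximum(0,np.maximum(a-.83,-.61-a)))
    return np.mean(np.minimum(d1,.02))+4*np.mean(np.minimum(d2,.02))
def fit(p,x0=(.558,.07,.17)):
    t=cKDTree(p[:,:2]); best=None
    for dy in(-.2,0,.2):
        r=minimize(cost,np.array(x0)+[0,0,dy],args=(p,t),method="Nelder-Mead",options=dict(initial_simplex=np.array(x0)+np.array([[0,0,dy],[.02,0,dy],[0,.02,dy],[0,0,dy+.15]]),maxiter=300))
        if best is None or r.fun<best.fun: best=r
    return best
if __name__=="__main__":
    for p in(ps[0],ps[1],np.vstack(ps)):
        b=fit(p);print(b.x.round(4),b.fun)
    x=b.x;print("angle c",world(x,np.array([0.]),np.array([0.])))
    r,a=local(x,np.vstack(ps)); z=np.vstack(ps)[:,2]
    for i in range(5):
        print(i+1,world(x,np.array([.2]),np.array([.48-.24*i])).round(4))
        ta=.48-.24*i; s=.2*(ta-a)  # along travel from tube axis
        for lo in(.07,.08,.09,.097):
            m=(z>lo)&(z<lo+.008)&(abs(s+.022)<.024); print("   ",lo,m.sum(),(s[m].mean()*1e3).round(1) if m.sum() else "",((r[m].mean()-.2)*1e3).round(1) if m.sum() else "")
E
python3 fit.py
```

```text
top deck z 0.04920253544074782 5795
side deck z 0.047040706782981306 5423
[ 0.5617  0.0617 -0.1544] 0.0008823745964864491
[ 0.5556  0.0638 -0.1591] 0.001767348761127519
[ 0.5606  0.0628 -0.1462] 0.0007810425731064394
angle c [[0.36273056 0.0918835 ]]
1 [[0.5517 0.1574]]
    0.07 84 -18.7 -0.6
    0.08 137 -19.0 0.2
    0.09 193 -19.4 0.1
    0.097 111 -21.7 1.4
2 [[0.5619 0.1106]]
    0.07 67 -19.3 -1.1
    0.08 116 -19.7 -1.5
    0.09 170 -20.8 -0.0
    0.097 87 -23.6 1.7
3 [[0.5606 0.0628]]
    0.07 40 -21.0 -0.2
    0.08 118 -21.4 -1.0
    0.09 171 -24.9 1.3
    0.097 81 -29.4 2.7
4 [[0.548  0.0166]]
    0.07 34 -19.2 -2.3
    0.08 90 -19.6 -2.5
    0.09 167 -21.8 1.0
    0.097 73 -25.5 1.2
5 [[ 0.5248 -0.0253]]
    0.07 59 -15.4 -0.1
    0.08 89 -13.0 -3.6
    0.09 115 -10.1 -1.2
    0.097 63 -10.6 0.8
```

```bash
cat > plan.py <<'E'
import sys
from h import *
from scipy.spatial.transform import Rotation as R
C=np.array([.3627,.0919]); YAW=-.148
def pose(a,z,r=.2):
    g=a+YAW
    y=np.array([-np.sin(g),np.cos(g),0]); zz=np.array([0,0,-1.]); x=np.cross(y,zz)
    return np.array([*(C+r*np.array([np.cos(g),np.sin(g)])),z]),R.from_matrix(np.stack([x,y,zz],1))
# args: a,z[,r] ; start pose = measured, or "c:a,z[,r]" for the commanded one
o=get_obs();p0,R0=o["tool_pos"],R.from_quat(o["eef_rot"])
g=np.arctan2(p0[1]-C[1],p0[0]-C[0])-YAW
print("now a %.3f r %.4f z %.4f t %.2f"%(g,np.hypot(*(p0[:2]-C)),p0[2],o["t"]),"F",np.round(o["force"],2))
off=[];rot=[]
for s in sys.argv[1:]:
    v=[float(t) for t in s.split(",")]
    if s==sys.argv[1] and "=" in s: continue
    p,Q=pose(*v)
    off.append((R0.inv().apply(p-p0)/.6).round(4).tolist()); rot.append((np.degrees((R0.inv()*Q).as_rotvec())/60).round(3).tolist())
print(off);print(rot)
E
python3 plan.py .78,.14 .78,.09
```

```text
now a 2.111 r 0.5573 z 0.2313 t 0.80 F [-0.23 -0.74 -0.86]
[[-0.7642, -0.4927, 0.1521], [-0.7642, -0.4927, 0.2355]]
[[0.0, 0.0, -0.834], [0.0, 0.0, -0.834]]
```

send_rows(
  offset=[
    [-0.764,-0.493,0.152],
    [-0.764,-0.493,0.152],
    [-0.764,-0.493,0.152],
    [-0.764,-0.493,0.152],
    [-0.764,-0.493,0.152],
    [-0.764,-0.493,0.152],
    [-0.764,-0.493,0.152],
    [-0.764,-0.493,0.152],
  ],
  rotation=[
    [0,0,-0.834],
    [0,0,-0.834],
    [0,0,-0.834],
    [0,0,-0.834],
    [0,0,-0.834],
    [0,0,-0.834],
    [0,0,-0.834],
    [0,0,-0.834],
  ],
  jaw=1,
)

```text
t: 1.6
tool_pos: [0.4019, 0.34, 0.1701]
eef_rot: [-0.312, 0.95, 0.0, 0.0]
force: [0.7, 0.4, -0.4]
gripper_width: -0.0
gripper_force: 0.0
```

```bash
python3 plan.py .78,.14
```

```text
now a 1.562 r 0.2512 z 0.1701 t 1.60 F [ 0.66  0.43 -0.43]
[[-0.0354, -0.2951, 0.0503]]
[[-0.0, 0.001, 0.003]]
```

send_rows(
  offset=[
    [-0.035,-0.295,0.05],
    [-0.035,-0.295,0.05],
    [-0.035,-0.295,0.05],
    [-0.035,-0.295,0.05],
    [-0.035,-0.295,0.05],
    [-0.035,-0.295,0.05],
    [-0.035,-0.295,0.05],
  ],
  rotation=[
    [0,0,0.003],
    [0,0,0.003],
    [0,0,0.003],
    [0,0,0.003],
    [0,0,0.003],
    [0,0,0.003],
    [0,0,0.003],
  ],
)

```text
t: 2.3
tool_pos: [0.5216, 0.2116, 0.1403]
eef_rot: [-0.309, 0.951, 0.0, -0.0]
force: [-0.2, 0.1, 0.2]
gripper_width: 0.0002
gripper_force: 0.0
```

```bash
python3 plan.py .78,.075
```

```text
now a 0.793 r 0.1989 z 0.1403 t 2.30 F [-0.21  0.1   0.22]
[[-0.0018, -0.0045, 0.1088]]
[[0.0, -0.0, -0.003]]
```

send_rows(
  offset=[
    [-0.001,-0.003,0.05],
    [-0.001,-0.003,0.109],
    [-0.001,-0.003,0.109],
    [-0.001,-0.003,0.109],
    [-0.001,-0.003,0.109],
  ],
  rotation=[
    [0,0,0],
    [0,0,0],
    [0,0,0],
    [0,0,0],
    [0,0,0],
  ],
)

```text
t: 2.8
tool_pos: [0.5244, 0.2106, 0.0764]
eef_rot: [-0.309, 0.951, -0.0, 0.001]
force: [0.2, -0.4, 0.4]
gripper_width: 0.0
gripper_force: 0.0
```

```bash
cat > look.py <<'E'
import sys
from h import *
ims=[]
for n,(x,y) in(("top",(140,180)),("side",(180,180))):
    im,d=capture(n); ims.append(cv2.resize(im[y:y+150,x:x+200],None,fx=2,fy=2,interpolation=cv2.INTER_CUBIC))
cv2.imwrite(f"pics/{sys.argv[1]}.png",np.hstack(ims))
E
python3 look.py l1; python3 plan.py .78,.069
```

```text
now a 0.780 r 0.2006 z 0.0764 t 2.90 F [0.28 0.34 0.6 ]
[[0.001, 0.0, 0.0123]]
[[-0.001, 0.002, -0.003]]
```

View pics/l1.png

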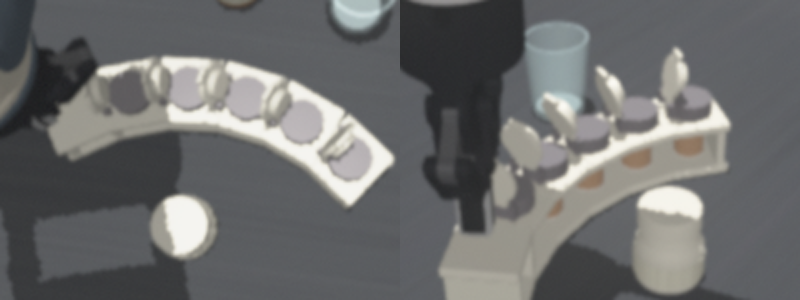

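```bash
python3 plan.py .78,.0685 .75,.0685 .715,.0685 .68,.0685 .645,.0685 .61,.0685 .575,.0685 .54,.0685
```

```text
now a 0.780 r 0.2006 z 0.0764 t 2.90 F [0.28 0.34 0.6 ]
[[0.001, 0.0, 0.0132], [0.0011, -0.01, 0.0132], [0.0016, -0.0216, 0.0132], [0.0025, -0.0333, 0.0132], [0.0039, -0.0448, 0.0132], [0.0056, -0.0564, 0.0132], [0.0077, -0.0678, 0.0132], [0.0103, -0.0792, 0.0132]]
[[-0.001, 0.002, -0.003], [-0.001, 0.002, 0.026], [-0.001, 0.002, 0.059], [-0.001, 0.002, 0.092], [-0.001, 0.002, 0.126], [-0.001, 0.002, 0.159], [-0.001, 0.002, 0.193], [-0.001, 0.002, 0.226]]
```

send_rows(
  offset=[
    [0.001,0,0.013],
    [0.001,-0.01,0.013],
    [0.0015,-0.0215,0.013],
    [0.0025,-0.0335,0.013],
    [0.004,-0.045,0.013],
    [0.0055,-0.0565,0.013],
    [0.0075,-0.068,0.013],
    [0.0105,-0.079,0.013],
  ],
  rotation=[
    [0,0,-0.003],
    [0,0,0.026],
    [0,0,0.059],
    [0,0,0.092],
    [0,0,0.126],
    [0,0,0.159],
    [0,0,0.193],
    [0,0,0.226],
  ],
)

```text
t: 3.7
tool_pos: [0.547, 0.1672, 0.067]
eef_rot: [-0.193, 0.981, -0.0, 0.0]
force: [-0.6, 1.0, 0.3]
gripper_width: 0.0003
gripper_force: 0.3
```

```bash
python3 plan.py .505,.0685 .47,.0685 .435,.0685 .40,.0685 .365,.0685 .33,.0685 .33,.0685; python3 look.py l2
```

```text
now a 0.536 r 0.1991 z 0.0670 t 3.70 F [-0.58  1.05  0.34]
[[-0.0013, -0.0103, -0.0025], [-0.0008, -0.022, -0.0025], [0.0002, -0.0336, -0.0025], [0.0016, -0.0452, -0.0025], [0.0034, -0.0567, -0.0025], [0.0056, -0.0682, -0.0025], [0.0056, -0.0682, -0.0025]]
[[-0.0, 0.0, 0.03], [-0.0, 0.0, 0.064], [-0.0, 0.0, 0.097], [-0.0, 0.0, 0.13], [-0.0, 0.0, 0.164], [-0.0, 0.0, 0.197], [-0.0, 0.0, 0.197]]
```

View pics/l2.png

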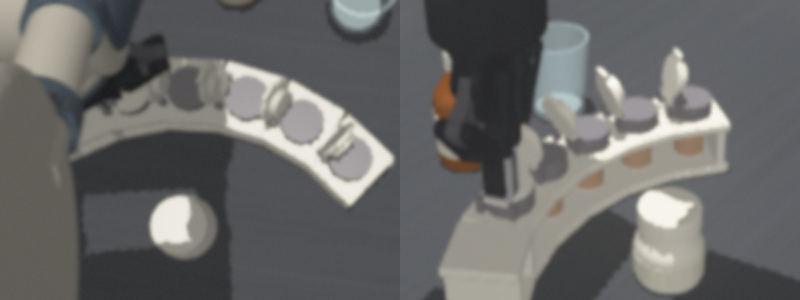

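send_rows(
  offset=[
    [-0.0013,-0.01,-0.002],
    [-0.001,-0.022,-0.002],
    [0,-0.0335,-0.002],
    [0.0015,-0.045,-0.002],
    [0.0035,-0.0565,-0.002],
    [0.0055,-0.068,-0.002],
    [0.0055,-0.068,-0.002],
  ],
  rotation=[
    [0,0,0.03],
    [0,0,0.064],
    [0,0,0.097],
    [0,0,0.13],
    [0,0,0.164],
    [0,0,0.197],
    [0,0,0.197],
  ],
)

```text
t: 4.5
tool_pos: [0.5592, 0.128, 0.0682]
eef_rot: [-0.091, 0.996, -0.0, -0.0]
force: [-0.5, 0.4, 0.2]
gripper_width: -0.0001
gripper_force: 0.1
```

```bash
python3 plan.py .295,.0683 .26,.0683 .225,.0683 .19,.0683 .155,.0683 .12,.0683 .085,.0683 .085,.0683; python3 look.py l3
```

```text
now a 0.329 r 0.1998 z 0.0682 t 4.50 F [-0.55  0.38  0.19]
[[-0.0001, -0.0115, -0.0002], [0.0005, -0.0231, -0.0002], [0.0016, -0.0348, -0.0002], [0.003, -0.0463, -0.0002], [0.0048, -0.0578, -0.0002], [0.0071, -0.0693, -0.0002], [0.0097, -0.0807, -0.0002], [0.0097, -0.0807, -0.0002]]
[[-0.0, -0.0, 0.034], [-0.0, -0.0, 0.068], [-0.0, -0.0, 0.101], [-0.0, -0.0, 0.134], [-0.0, -0.0, 0.168], [-0.0, -0.0, 0.201], [-0.0, -0.0, 0.235], [-0.0, -0.0, 0.235]]
```

View pics/l3.png

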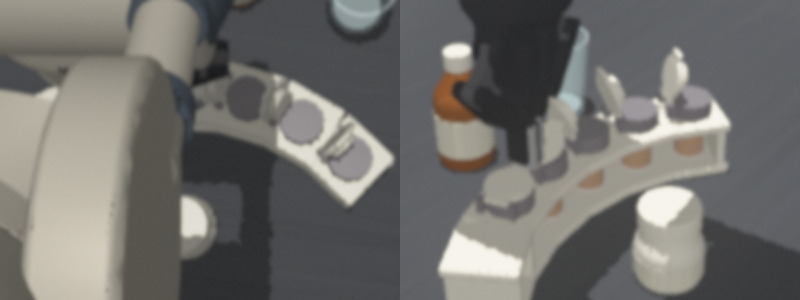

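Lid 1 lies shut at (507,190) and lid 2 is starting to fold; the rack and bottle are unmoved.

send_rows(
  offset=[
    [0,-0.0115,0],
    [0.0005,-0.023,0],
    [0.0015,-0.035,0],
    [0.003,-0.0465,0],
    [0.005,-0.058,0],
    [0.007,-0.0695,0],
    [0.0095,-0.0805,0],
    [0.0095,-0.0805,0],
  ],
  rotation=[
    [0,0,0.034],
    [0,0,0.068],
    [0,0,0.101],
    [0,0,0.134],
    [0,0,0.168],
    [0,0,0.201],
    [0,0,0.235],
    [0,0,0.235],
  ],
)

```text
t: 5.4
tool_pos: [0.5624, 0.0794, 0.0682]
eef_rot: [0.032, 0.999, -0.0, -0.0]
force: [-0.3, 0.8, -0.1]
gripper_width: -0.0001
gripper_force: 0.0
```

```bash
python3 plan.py .05,.0683 .015,.0683 -.02,.0683 -.055,.0683 -.09,.0683 -.125,.0683 -.16,.0683 -.16,.0683; python3 look.py l4
```

```text
now a 0.086 r 0.2000 z 0.0682 t 5.40 F [-0.25  0.76 -0.13]
[[0.0003, -0.0118, -0.0002], [0.0009, -0.0235, -0.0002], [0.0019, -0.0351, -0.0002], [0.0033, -0.0467, -0.0002], [0.0051, -0.0582, -0.0002], [0.0074, -0.0697, -0.0002], [0.01, -0.081, -0.0002], [0.01, -0.081, -0.0002]]
[[-0.0, -0.0, 0.033], [-0.0, -0.0, 0.067], [-0.0, -0.0, 0.1], [-0.0, -0.0, 0.133], [-0.0, -0.0, 0.167], [-0.0, -0.0, 0.2], [-0.0, -0.0, 0.234], [-0.0, -0.0, 0.234]]
```

View pics/l4.png

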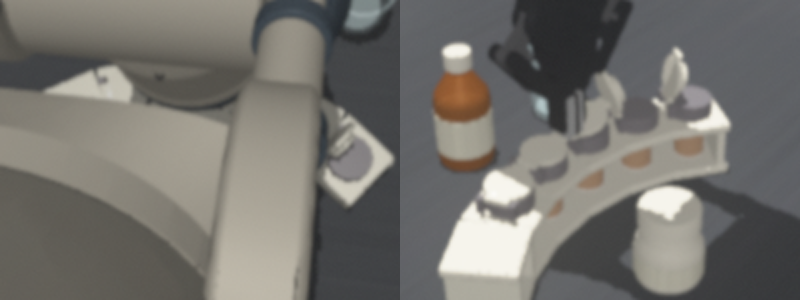

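Lids 1 and 2 are shut ((507,190) and (545,152)) and lid 3 is folding under the fingers at (580,125).

send_rows(
  offset=[
    [0,-0.0115,0],
    [0.001,-0.0235,0],
    [0.002,-0.035,0],
    [0.0035,-0.0465,0],
    [0.005,-0.058,0],
    [0.0075,-0.0695,0],
    [0.01,-0.081,0],
    [0.01,-0.081,0],
  ],
  rotation=[
    [0,0,0.033],
    [0,0,0.067],
    [0,0,0.1],
    [0,0,0.133],
    [0,0,0.167],
    [0,0,0.2],
    [0,0,0.234],
    [0,0,0.234],
  ],
)

```text
t: 6.3
tool_pos: [0.5532, 0.0313, 0.0682]
eef_rot: [0.154, 0.988, -0.0, -0.0]
force: [-0.1, 0.6, -0.7]
gripper_width: -0.0001
gripper_force: 0.0
```

```bash
python3 plan.py -.195,.0683 -.23,.0683 -.265,.0683 -.3,.0683 -.335,.0683 -.37,.0683 -.405,.0683 -.405,.0683; python3 look.py l5
```

```text
now a -0.160 r 0.1999 z 0.0682 t 6.30 F [-0.1   0.57 -0.66]
[[0.0, -0.0116, -0.0002], [0.0006, -0.0233, -0.0002], [0.0016, -0.0349, -0.0002], [0.0031, -0.0465, -0.0001], [0.0049, -0.058, -0.0001], [0.0071, -0.0694, -0.0001], [0.0097, -0.0808, -0.0001], [0.0097, -0.0808, -0.0001]]
[[-0.0, -0.0, 0.033], [-0.0, -0.0, 0.067], [-0.0, -0.0, 0.1], [-0.0, -0.0, 0.133], [-0.0, -0.0, 0.167], [-0.0, -0.0, 0.2], [-0.0, -0.0, 0.234], [-0.0, -0.0, 0.234]]
```

View pics/l5.png

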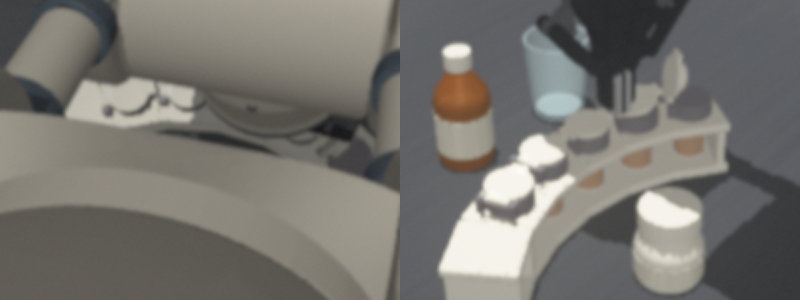

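Lids 1–3 are shut, lid 4 is folding at (640,100), and lid 5 is still upright at (675,75).

send_rows(
  offset=[
    [0,-0.0115,0],
    [0.0005,-0.0235,0],
    [0.0015,-0.035,0],
    [0.003,-0.0465,0],
    [0.005,-0.058,0],
    [0.007,-0.0695,0],
    [0.0095,-0.081,0],
    [0.0095,-0.081,0],
  ],
  rotation=[
    [0,0,0.033],
    [0,0,0.067],
    [0,0,0.1],
    [0,0,0.133],
    [0,0,0.167],
    [0,0,0.2],
    [0,0,0.234],
    [0,0,0.234],
  ],
)

```text
t: 7.2
tool_pos: [0.5329, -0.0132, 0.0682]
eef_rot: [0.273, 0.962, -0.0, -0.0]
force: [-0.8, 0.6, -0.5]
gripper_width: 0.0001
gripper_force: 0.0
```

```bash
python3 plan.py -.44,.0683 -.475,.0683 -.51,.0683 -.545,.0683 -.58,.0683 -.615,.0683 -.65,.0683 -.65,.0683; python3 look.py l6
```

```text
now a -0.405 r 0.2000 z 0.0682 t 7.20 F [-0.81  0.58 -0.54]
[[0.0003, -0.0115, -0.0002], [0.0009, -0.0232, -0.0002], [0.0019, -0.0348, -0.0002], [0.0033, -0.0464, -0.0002], [0.0052, -0.0579, -0.0001], [0.0074, -0.0693, -0.0001], [0.01, -0.0807, -0.0001], [0.01, -0.0807, -0.0001]]
[[-0.0, -0.0, 0.033], [-0.0, -0.0, 0.067], [-0.0, -0.0, 0.1], [-0.0, -0.0, 0.133], [-0.0, -0.0, 0.167], [-0.0, -0.0, 0.2], [-0.0, -0.0, 0.234], [-0.0, -0.0, 0.234]]
```

View pics/l6.png

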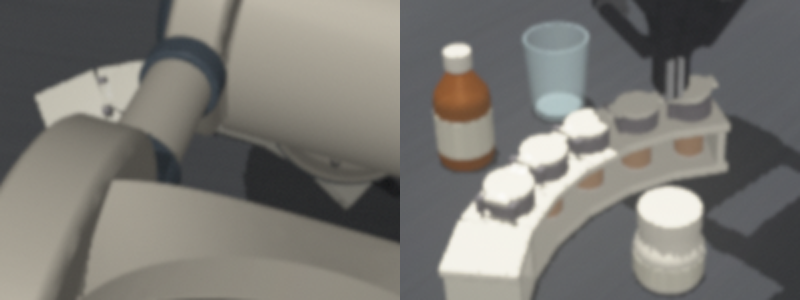

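Lids 1–4 are shut and lid 5 is half folded at (700,90).

send_rows(
  offset=[
    [0,-0.0115,0],
    [0.001,-0.023,0],
    [0.002,-0.035,0],
    [0.0035,-0.0465,0],
    [0.005,-0.058,0],
    [0.0075,-0.0695,0],
    [0.01,-0.081,0],
    [0.01,-0.081,0],
  ],
  rotation=[
    [0,0,0.033],
    [0,0,0.067],
    [0,0,0.1],
    [0,0,0.133],
    [0,0,0.167],
    [0,0,0.2],
    [0,0,0.234],
    [0,0,0.234],
  ],
)

```text
t: 8.1
tool_pos: [0.5021, -0.0513, 0.0682]
eef_rot: [0.389, 0.921, -0.0, -0.0]
force: [0.3, -0.6, -0.2]
gripper_width: -0.0002
gripper_force: 0.0
```

send_rows(
  offset=[
    [0,0,-0.03],
    [0,0,-0.1],
    [0,0,-0.18],
    [0,-0.1,-0.22],
    [0,-0.2,-0.22],
    [0,-0.3,-0.22],
    [0,-0.3,-0.22],
    [0,-0.3,-0.22],
  ],
  rotation=[
    [0,0,0],
    [0,0,0],
    [0,0,0],
    [0,0,0],
    [0,0,0],
    [0,0,0],
    [0,0,0],
    [0,0,0],
  ],
)

```text
t: 8.9
tool_pos: [0.3719, -0.1785, 0.2005]
eef_rot: [0.389, 0.921, -0.0, -0.0]
force: [-0.2, -0.3, -0.9]
gripper_width: -0.0002
gripper_force: 0.0
```

```bash
python3 look.py l7; python3 fit.py
```

```text
top deck z 0.04920000348190795 5881
side deck z 0.04706859239703673 4803
[ 0.5619  0.0612 -0.1525] 0.0007944474706326682
[ 0.5552  0.0638 -0.1729] 0.0014833912292696095
[ 0.561   0.0628 -0.1451] 0.0007373356550528044
angle c [[0.36306874 0.09172331]]
1 [[0.552  0.1575]]
    0.07 2 -3.4 10.2
    0.08 0  
    0.09 0  
    0.097 0  
2 [[0.5622 0.1107]]
    0.07 39 -29.4 1.4
    0.08 0  
    0.09 0  
    0.097 0  
3 [[0.561  0.0628]]
    0.07 26 -29.2 2.9
    0.08 0  
    0.09 0  
    0.097 0  
4 [[0.5484 0.0166]]
    0.07 27 -26.8 2.5
    0.08 0  
    0.09 0  
    0.097 0  
5 [[ 0.5252 -0.0253]]
    0.07 33 -25.9 2.2
    0.08 0  
    0.09 0  
    0.097 0
```

View pics/l7.png

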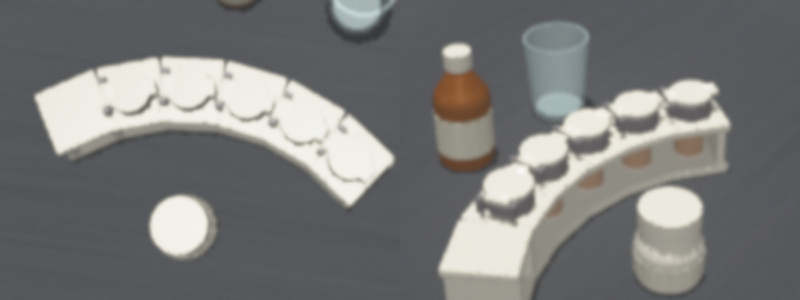

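All five lids lie shut, the rack is unmoved, and the arm is clear.

```bash
python3 -c "
from station import *
print(close_job())"
```

```text
the job is handed in; nothing more can be done
None
```

All five lids were folded shut in order from the ledge end in one light pass, the rack, bottle, beaker and jar showed no visible movement, and the job is handed in, though no verdict was returned.

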